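# Brush the runway, then hold the rack's plate clamp open

### The job

I want to slip another plate into the dish rack: take the scrub brush from its round grey mat and, pressing lightly all the way, sweep the clamp's bamboo runway in one stroke from the green line beside the clamp to the green line at the free end, then stand the brush back upright on its mat and let go. Then take the clamp's blue handle and pull the spring-loaded clamp along the runway until its black pointer is level with the orange mark, and finish still gripping it and holding it there. Leave the tumbler, the bowl, the spice canister and the wooden spoon where they are.

Things in the scene. Friction and masses are not known exactly. Their poses are not given: they have to be found in the camera images.
- rack: Narrow bamboo and white plastic dish rack, fixed, 440 mm long (own y), own x from -107 (near the robot) to +210 mm; yaw up to 0.25 rad. Origin on the plank. Two upright steel plates stand fast at its +y end (top 178 mm high, x 43 to 207, y 120 to 165). Its front (-x) strip is a flat deck 40 mm high carrying clamp and runway, with a lip 3 mm lower along its front edge.
- runway: Bare bamboo part of the deck, along which the clamp slides: flat, 60 mm wide (own x), 274 mm long (own y), parallel to the rack. Origin at the centre of its TOP face, 40 mm above the plank. Two green lines 6 mm wide cross it at own y = +70 mm (beside the clamp, where the stroke starts) and -95 mm (free end, where it ends). The closed clamp's edge is at y = +143 mm.
- clamp (a joint): Travel of the plate clamp in m: 0 closed against the plates (where its spring returns it), up to 0.11; it grows as the clamp is pulled along the runway towards the rack's own -y. The spring pulls back with 3.6 N when closed and 60 N/m more as it is drawn (about 9 N at 90 mm).
- handle (a point): Blue upright handle post of the clamp, 26 x 26 mm, 46 mm high, its sides parallel to the rack's axes; this point is its middle, which lies 79 mm above the plank (post from 56 to 102 mm); it can be gripped either way round from above. The clamp's carriage below it is 56 x 50 mm; a wooden paddle that reaches back from it moves along, top 125 mm above the plank, 75 mm and more behind the post.
- pointer (a point): Tip of the black pointer on the clamp, 5 mm wide, reaching over the deck's front lip; it moves with the clamp and has the same own y as the middle of the handle.
- mark: Orange mark, a thin strip 6 mm wide (along rack y) and 40 mm long (along rack x) clipped over the deck's front lip 50 to 90 mm from the closed pointer towards the rack's own -y; its place differs from run to run. Origin at the lip's middle; axes parallel to the rack's. The pointer must come level with it: same own y, within 6 mm.
- brush: Hand scrub brush, 96 x 44 mm, 76 mm high, about 160 g, standing on the mat. Origin at the centre of the bristles' underside, x along its length, z up. White bristle block (90 x 38 mm), wooden back with its top at 34 mm, and on it a wooden grip ridge 56 mm long (x), 24 mm wide (y), 34 to 76 mm high, to be gripped across its width from above.
- brush_grip (a point): Middle of the brush's grip ridge, 58 mm above the bristles' underside. The bristles are springy: they start to give at 2.3 N and give 10 mm in all (then 5.3 N), so holding the brush 5 mm lower than where it first touches presses with about 3.8 N. At least 2.6 N counts as pressing; 20 N is too hard.
- mat: Round grey mat 124 mm across, 4 mm thick, fixed on the plank beside one end of the rack (left or right). Origin at the centre of its underside. The brush's place: upright, its centre within 35 mm of the mat's.
- tumbler: Glass tumbler upside down in the rack, 68 mm across, 112 mm high; origin under its centre. Leave alone.
- bowl: Red plastic rice bowl upside down in the rack, 108 mm across, 55 mm high; origin under its centre. Leave alone.
- canister: Round orange spice canister with a white press-button lid, 74 mm across, 103 mm high, standing beside the other end of the rack; origin under its centre. Leave it standing and closed.
- spoon: Wooden serving spoon 200 mm long lying on the plank between robot and rack; origin underneath. Leave alone.
Not all that is in view belongs to the job. There is more than one size of the mat; the job needs the smaller. Leave any turquoise look-alike of the brush alone.

How it is judged:
On the way, in this order (a step that is already met when the one before it is completed fails the run):
1. the held brush presses on the runway at the green line beside the clamp (y of brush in the frame of runway above 0.055 m and x of brush in the frame of runway between -0.022 and 0.022 m and contact force between brush and runway above 2.6 N and contact force between the fingers and brush above 1 N), for 0.1 s.
2. still pressing, the brush passes point 1 of 3 along the runway on its way to the free end (y of brush in the frame of runway between 0.018 and 0.04 m and x of brush in the frame of runway between -0.022 and 0.022 m and contact force between brush and runway above 2.6 N and contact force between the fingers and brush above 1 N), for 0.08 s.
3. still pressing, the brush passes point 2 of 3 along the runway on its way to the free end (y of brush in the frame of runway between -0.026 and -0.004 m and x of brush in the frame of runway between -0.022 and 0.022 m and contact force between brush and runway above 2.6 N and contact force between the fingers and brush above 1 N), for 0.08 s.
4. still pressing, the brush passes point 3 of 3 along the runway on its way to the free end (y of brush in the frame of runway between -0.07 and -0.048 m and x of brush in the frame of runway between -0.022 and 0.022 m and contact force between brush and runway above 2.6 N and contact force between the fingers and brush above 1 N), for 0.08 s.
5. still pressing, the brush reaches the green line at the free end (y of brush in the frame of runway below -0.08 m and x of brush in the frame of runway between -0.022 and 0.022 m and contact force between brush and runway above 2.6 N and contact force between the fingers and brush above 1 N), for 0.1 s.
6. the brush stands upright on the round mat, let go (horizontal distance between brush and mat below 0.035 m and angle between brush's own z axis and vertical below 0.15 rad and contact force between brush and mat above 0.5 N and contact force between the fingers and brush below 0.1 N and linear speed of brush below 0.03 m/s), for 0.3 s.
7. the clamp is pulled to the orange mark and held there (y of pointer in the frame of mark between -0.006 and 0.006 m and contact force between the fingers and rack above 2 N and velocity of joint clamp between -0.02 and 0.02 m/s), for 0.5 s.
At the end, for the whole second after the job is handed in: The fingers still hold the clamp (over 2 N) with its pointer within 6 mm of the orange mark along the runway; the brush stands on the mat (centres within 35 mm, tilt under 0.15 rad), released and at rest; no bystander has moved over 30 mm (all of step 6 and y of pointer in the frame of mark between -0.006 and 0.006 m and contact force between the fingers and rack above 2 N and distance of each of tumbler, bowl, canister, spoon from where it was at the start of the episode below 0.03 m); the arm keeps its last pose, push and grip.
It fails at once if the brush is pressed on the runway with more than 20 N (contact force between brush and runway above 20 N).
It fails at once if a dish in the rack (tumbler, bowl) is shifted more than 30 mm or tipped (distance of any of tumbler, bowl from where it was at the start of the episode above 0.03 m or angle between any of tumbler, bowl's own z axis and vertical above 0.5 rad).
It fails at once if the spice canister is shifted more than 30 mm or tipped (distance of canister from where it was at the start of the episode above 0.03 m or angle between canister's own z axis and vertical above 0.5 rad).
It fails at once if the spoon is shifted more than 30 mm or tipped (distance of spoon from where it was at the start of the episode above 0.03 m).
It also fails if it takes over 70 s, if anything falls off the work surface, if the arm or the gripper's body presses on something with over 40 N, if the wrist force passes 120 N, or if a joint passes its speed limit or range.

### The arm

A 6-joint arm with a two-finger parallel gripper is mounted at the origin on the work surface. World frame = base frame: x ahead of the robot, y to its left, z up, the work surface at z = 0. Lengths are in m, angles in rad, forces in N, time in s.
With the tool pointing down it reaches from about 0.225 to 0.875 m from the base axis. Payload 3.4 kg.
Tool frame: the origin (TCP) lies at the very end of the fingers, on their centre line; the grasp point (between the pads) lies 19 mm behind it (arm.pinch_z is the distance from the TCP to the grasp point, in m); z points along the fingers, y is the line along which they close (so a half turn about z gives the same grasp; the last joint's range is limited). The gripper opens to 85 mm and grips with 20 to 120 N. Pads are 22 mm wide; open, the fingers measure 114 mm over their backs; the gripper's body (76 mm by 85 mm) begins 54 mm behind the grasp point. The pads swing forward as they close: fully open they stand 13 mm farther back than shut.
Start: joints at [1.141, 0.276, 1.505, -0, 1.361, -0.121], TCP at [0.175, 0.548, 0.231] pointing down, gripper open.
Joint ranges: [-2.89, 2.89], [-0.75, 2.08], [0.22, 2.7], [-1.18, 4.32], [0.11, 2.71], [-2.7, 2.7]. Speed limits (rad/s): [2.57, 2.57, 3.14, 3.14, 3.14, 3.14].

### API

Orientations are given as a unit quaternion [x, y, z, w].
In Python, from station import sensors, imaging, sign_off, models, arm gives the robot as it stands.
- The arm moves only by the tool move_arm, never from a script. Its argument "rows" is a list of rows, each a list of 7 numbers: the shift along the tool's x, y, z in mm, then the turn, a rotation vector about the tool's x, y, z in degrees, then the closure, from -1 (fully open) to 1 (shut). In form: [[dx, dy, dz, rx, ry, rz, fingers], ...]. A call has 1 to 12 rows; each row is the pose to reach, as a shift and turn from the pose commanded when the call began, along the tool's axes at that moment; what a row does not reach only later rows make up. A row lasts 1/8 s, in which the tool goes at most 62.5 mm and 10.7 degrees, less where a joint would pass 70% of its speed; a pose out of reach is approached as far as the arm can. A call with a gripper value outside its range is refused whole. The fingers move at their own pace and stop on an object; "squeeze" is the grip in N (left out, the last holds). Time passes only in rows, so rows that repeat a pose let the fingers close. It gives the time, the measured TCP pose, the force, the opening and the grip force at its end, in the units of the state.
- sensors.state(): the state, without advancing time (a new reading comes with each control period).
- imaging.get_image(name): name is "side" or "top"; returns a dict with "pixels" (420x560x3 uint8, blue, green, red), "fx", "fy", "cx", "cy" (pixels), "extrinsics" (4x4, takes a point from camera to world coordinates). Camera axes: x right, y down, z forward; pixel columns grow to the right and rows downward; lengths in m; the calibration is good to about 2 mm. A picture is of the moment at which its call begins. There is no depth.
- sign_off(): hands the job in; it is judged then, once.
Trained networks look in a picture, given as the dict that the camera call returned (one of the last four; its "shot" number tells which), for a name from the list of things; names that differ only in an ending like _2 or _b are one class to them, and where a whole thing is asked for, a point or a joint stands for the part that bears it (a point fixed in the world has none). Each returns a list of dicts, best first, with "confidence" (0 to 1); they miss things now and then, are a little off and sometimes report something else, mostly with a low value. They report only what shows in the picture. A call takes as long as a camera call. They do not tell look-alikes from the thing itself.
- models.cut_out(picture, thing): "region" (420x560 bool, what is visible of it) and "xy" ([column, row] in pixels, amid what is visible of it).
The state is a dict: "time": time; "joint_pos": joint angles; "qd": joint speeds; "joint_torque": joint torques, N m; "tcp_pos": TCP position; "ee_rot": TCP orientation; "wrist_force": force on the tool from outside, world axes, zero at the start; "ft_torque": the same for the moment, N m; "width": opening from 0.0 (shut) to 1.0 (fully open); "grasp_force": force on a finger pad.
Only numpy, scipy, OpenCV 4.12 (cv2) and the standard library are available. Lean on these libraries where they do the work, as an engineer would, in place of code of your own. Each camera call takes 0.05 s, during which the arm holds its last target. There are 200 camera calls.

## Working session

There is one attempt and no reset: what is moved stays moved. The work goes in short steps, Python scripts to look and compute and a tool call to move; the robot and the scene stay as the last step left them, time stands still between calls to the robot, and variables do not carry over. Pictures are saved under pics/ and viewed, at most 10 in all, crops included, and the job is handed in when it is done.

Besides the shell and the picture viewer there is one more tool, called as name(argument=value, ...) on one line, values as JSON. move_arm: Moves the arm, as the interface text tells. Its arguments: {"type":"object","properties":{"rows":{"type":"array","items":{"type":"array","items":{"type":"number"}}},"squeeze":{"type":"number"}},"required":["rows"]}

```bash
mkdir -p pics; ls
cat > h.py <<'E'
import numpy as np,cv2
from station import sensors,imaging,models,arm
def ray(im,uv):
    E=np.array(im["extrinsics"]);d=E[:3,:3]@np.array([(uv[0]-im["cx"])/im["fx"],(uv[1]-im["cy"])/im["fy"],1]);return E[:3,3],d
def at(im,uv,z):
    o,d=ray(im,uv);return o+d*(z-o[2])/d[2]
def px(im,p):
    E=np.linalg.inv(np.array(im["extrinsics"]));q=E[:3,:3]@np.array(p)+E[:3,3];return np.array([im["fx"]*q[0]/q[2]+im["cx"],im["fy"]*q[1]/q[2]+im["cy"]])
E
python3 - <<'E'
from h import *
print(sensors.state())
for n in("top","side"):
    im=imaging.get_image(n);cv2.imwrite(f"pics/{n}0.png",im["pixels"])
    print(n,np.round(im["extrinsics"],3).tolist(),im["fx"])
    for t,z in [("rack",.04),("runway",.04),("handle",.079),("mark",.037),("brush",.04),("mat",.004),("canister",.05),("tumbler",.05),("bowl",.03),("spoon",.01),("pointer",.04)]:
        for r in models.cut_out(im,t)[:3]:
            print(t,round(r["confidence"],2),np.round(r["xy"]),r["region"].sum(),at(im,r["xy"],z).round(3))
E
```

```text
pics
{'time': 0.0, 'joint_pos': array([ 1.14100601e+00,  2.76604662e-01,  1.50614567e+00,  1.93573617e-06,
        1.36069498e+00, -1.20990156e-01]), 'qd': array([-0.00026232, -0.00028658, -0.00094035, -0.00083936,  0.00019256,
        0.00164316]), 'joint_torque': array([-1.69006780e-03, -4.16775799e+01, -2.45803338e+01, -4.85846103e-04,
        1.12240354e-02,  1.02611133e-05]), 'tcp_pos': array([0.17452722, 0.54731472, 0.23042921]), 'ee_rot': array([ 1.53787479e-01,  9.88103513e-01, -8.91164686e-04, -2.52799828e-04]), 'wrist_force': array([-0.50336093, -0.23561837,  0.12753026]), 'ft_torque': array([ 0.00959234, -0.01537362,  0.02486491]), 'grasp_force': 0.0, 'width': 1.0005500268462253}
top [[-0.004, -0.99, 0.14, 0.348], [-1.0, 0.005, 0.009, 0.066], [-0.009, -0.14, -0.99, 1.313], [0.0, 0.0, 0.0, 1.0]] 409.17839949636283
rack 0.93 [292. 158.] 11040 [0.671 0.058 0.04 ]
runway 0.8 [328. 200.] 1635 [ 0.534 -0.053  0.04 ]
runway 0.39 [352. 139.] 831 [ 0.733 -0.134  0.04 ]
handle 0.84 [278. 170.] 753 [0.625 0.104 0.079]
mark 0.3 [292. 157.] 10848 [0.675 0.059 0.037]
brush 0.97 [201. 22
[... 539 characters left out ...]
-0.706, -0.708, 0.864], [0.0, 0.0, 0.0, 1.0]] 456.6014081787796
rack 0.8 [332. 206.] 14314 [0.675 0.028 0.04 ]
runway 0.84 [307. 257.] 2556 [ 0.536 -0.086  0.04 ]
handle 0.66 [306. 183.] 1567 [0.635 0.098 0.079]
mark 0.62 [272. 228.] 57 [0.505 0.032 0.037]
brush 0.91 [204. 161.] 805 [0.448 0.344 0.04 ]
brush 0.88 [197. 130.] 529 [0.481 0.494 0.04 ]
mat 0.66 [203. 178.] 473 [0.432 0.318 0.004]
canister 0.73 [362. 375.] 2137 [ 0.485 -0.38   0.05 ]
tumbler 0.81 [351. 222.] 1203 [ 0.682 -0.047  0.05 ]
bowl 0.69 [384. 247.] 1308 [ 0.718 -0.138  0.03 ]
spoon 0.65 [232. 262.] 742 [0.386 0.002 0.01 ]
spoon 0.34 [350. 224.] 1235 [ 0.701 -0.023  0.01 ]
pointer 0.73 [307. 179.] 1603 [0.67  0.147 0.04 ]
```

Run:
```python
import cv2
a=cv2.imread("pics/top0.png");cv2.imwrite("pics/top0c.png",cv2.resize(a[110:310,120:460],(800,470),interpolation=cv2.INTER_CUBIC))
a=cv2.imread("pics/side0.png");cv2.imwrite("pics/side0c.png",cv2.resize(a[90:390,140:500],(720,600),interpolation=cv2.INTER_CUBIC))
```

```text
(no output)
```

View pics/top0c.png

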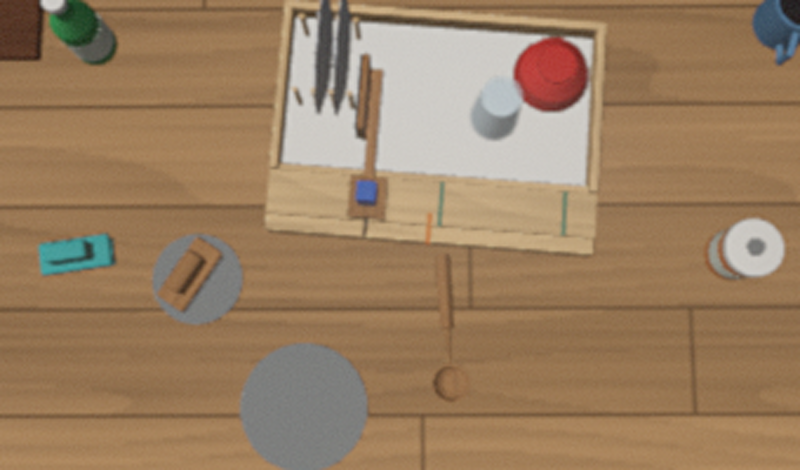

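View pics/side0c.png

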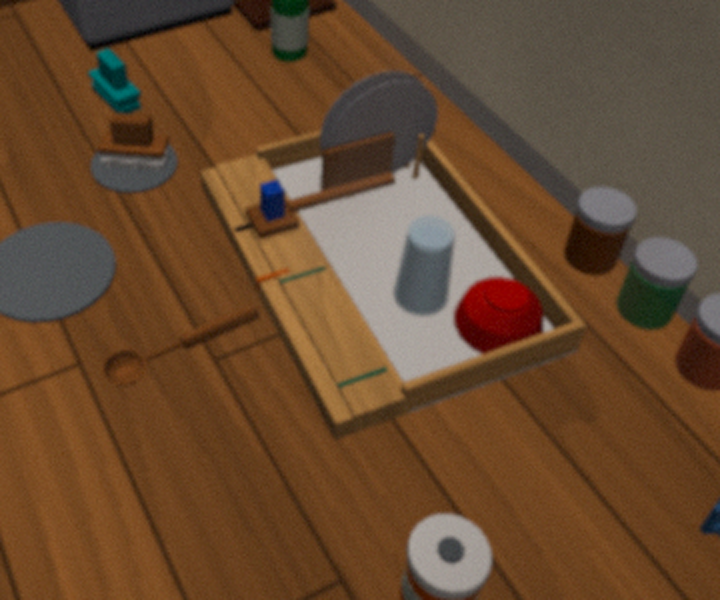

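The top view (crop scale 2.353, offset 120,110) shows the wooden brush on the small grey mat at crop (190,272). The turquoise look-alike is at (75,255) and the big mat at (305,408). The green lines are at (441,203) and (564,213), the orange mark at (430,228), the blue post at (367,192) and the black pointer at (365,228). The side view agrees. Next I'll measure these precisely.

```bash
cat > m.py <<'E'
from h import *
def comps(im,mask,amin=8):
    n,l,s,c=cv2.connectedComponentsWithStats(mask.astype(np.uint8));return [(c[i],s[i,4],l==i) for i in range(1,n) if s[i,4]>=amin]
def ends(im,m,z):
    v,u=np.nonzero(m);P=np.array([at(im,p,z) for p in zip(u,v)])[:,:2];c=P.mean(0);w,V=np.linalg.eigh(np.cov((P-c).T));d=V[:,1];t=(P-c)@d
    return c.round(4),np.degrees(np.arctan2(d[1],d[0])).round(1),(t.max()-t.min()).round(4)
if __name__=="__main__":
  for n in("top","side"):
    im=imaging.get_image(n);b=im["pixels"];hsv=cv2.cvtColor(cv2.GaussianBlur(b,(3,3),0),cv2.COLOR_BGR2HSV);H,S,V=[hsv[...,i].astype(int) for i in range(3)]
    rk=[r for r in models.cut_out(im,"rack")][0]["region"];rk=cv2.dilate(rk.astype(np.uint8),np.ones((9,9)))>0
    g=(H>40)&(H<95)&(S>50)&rk
    for c,a,m in comps(im,g): print(n,"green",c.round(1),a,*ends(im,m,.04))
    o=(H<11)&(S>130)&(V>130)&rk
    for c,a,m in comps(im,o,5): print(n,"orange",c.round(1),a,*ends(im,m,.038))
    bl=(H>105)&(H<130)&(S>120)&rk
    for c,a,m in comps(im,bl): print(n,"blue",c.round(1),a,at(im,c,.079).round(4),at(im,c,.102).round(4))
    k=(V<75)&rk
    for c,a,m in comps(im,k,4): print(n,"dark",c.round(1),a,at(im,c,.04).round(4))
    r=models.cut_out(im,"brush")
    for q in r[:3]: print(n,"brush",*ends(im,q["region"],.04))
    mt=models.cut_out(im,"mat")[0]["region"]|r[0]["region"]
    gr=(S<70)
    for c,a,m in comps(im,gr,150):
        cs,_=cv2.findContours(m.astype(np.uint8),0,2);P=np.array([at(im,p,.004)[:2] for p in max(cs,key=len)[:,0]],np.float32);cc,rr=cv2.minEnclosingCircle(P)
        if rr<.13: print(n,"grey",np.round(cc,4),round(rr,4))
E
python3 m.py
```

```text
top orange [351.2 132.9] 146 [ 0.7534 -0.1327] 108.2 0.0873
top orange [362.1 149.1] 13 [ 0.6995 -0.1659] 134.9 0.0325
top orange [347.1 152.1] 31 [ 0.69   -0.1179] 68.6 0.0332
top blue [275.4 191. ] 40 [0.558  0.1103 0.079 ] [0.5541 0.1094 0.102 ]
top dark [258.4 116.8] 14 [0.8088 0.1665 0.04  ]
top dark [266.2 117.7] 9 [0.8056 0.1412 0.04  ]
top brush [0.4808 0.4982] 100.1 0.0974
top brush [0.4533 0.3452] 146.1 0.0933
top grey [ 0.8131 -0.4929] 0.0722
top grey [0.7925 0.5009] 0.0351
top grey [ 0.4891 -0.405 ] 0.0521
top grey [0.4511 0.3442] 0.0622
top grey [0.2787 0.1973] 0.0857
side orange [385.6 233.7] 160 [ 0.742  -0.1091] 166.5 0.0753
side blue [275.7 189.3] 153 [0.5567 0.1123 0.079 ] [0.5455 0.0903 0.102 ]
side dark [352.7 125.9] 16 [0.9191 0.2989 0.04  ]
side dark [340.6 165.8] 2840 [0.7815 0.1535 0.04  ]
side dark [291.7 163.1] 15 [0.6651 0.226  0.04  ]
side dark [283.5 165.5] 6 [0.6394 0.2271 0.04  ]
side dark [280.  168.5] 4 [0.6248 0.22   0.04  ]
side dark [251.1 200.9] 58 [0.4991 0.1393 0.04  ]
side dark [276.  193.4] 150 [0.5693 0.1355 0.04  ]
side dark [264.7 202.3] 12
[... 419 characters left out ...]
3 -0.2099  0.04  ]
side dark [398.1 271. ] 200 [ 0.6981 -0.2138  0.04  ]
side dark [360.9 282.2] 12 [ 0.6066 -0.201   0.04  ]
side dark [367.2 284.4] 15 [ 0.6155 -0.2122  0.04  ]
side dark [350.5 285.8] 6 [ 0.5809 -0.1987  0.04  ]
side dark [355.  284.2] 4 [ 0.592  -0.1997  0.04  ]
side dark [356. 288.] 13 [ 0.5884 -0.2089  0.04  ]
side dark [338.6 294.1] 18 [ 0.5462 -0.205   0.04  ]
side brush [0.4809 0.4921] 83.8 0.1795
side brush [0.4548 0.3414] 83.5 0.1385
side grey [0.8145 0.551 ] 0.0611
side grey [0.4506 0.3419] 0.0605
side grey [0.636  0.2049] 0.066
side grey [0.2789 0.1969] 0.0853
side grey [ 0.8383 -0.4516] 0.0807
side grey [ 0.5159 -0.3529] 0.0442
side grey [ 0.4832 -0.3804] 0.0327
```

```bash
cat > g.py <<'E'
from m import *
for n in("top","side"):
    im=imaging.get_image(n);b=im["pixels"];lab=cv2.cvtColor(cv2.GaussianBlur(b,(3,3),0),cv2.COLOR_BGR2LAB).astype(int)
    reg=np.zeros(b.shape[:2],np.uint8)
    poly=np.array([px(im,p) for p in[(.48,.21,.04),(.62,.21,.04),(.585,-.23,.04),(.455,-.23,.04)]],int);cv2.fillPoly(reg,[poly],1)
    a=lab[...,1]-cv2.medianBlur(lab[...,1].astype(np.uint8),21).astype(int)
    for c,A,m in comps(im,(a<-7)&(reg>0),10): print(n,"green",c.round(1),A,*ends(im,m,.04),np.median(a[m]))
    for c,A,m in comps(im,(a>8)&(reg>0),5): print(n,"orange",c.round(1),A,*ends(im,m,.038),np.median(a[m]))
im=imaging.get_image("top");b=im["pixels"]
c1=cv2.resize(b[180:225,225:375],(800,240),interpolation=cv2.INTER_CUBIC);c2=cv2.resize(b[205:252,180:230],(340,320),interpolation=cv2.INTER_CUBIC)
out=np.zeros((560,800,3),np.uint8);out[:240]=c1;out[240:,:340]=c2
im=imaging.get_image("side");b=im["pixels"];out[240:,350:800]=cv2.resize(b[135:191,170:249],(450,320),interpolation=cv2.INTER_CUBIC)
cv2.imwrite("pics/zoom1.png",out)
E
python3 g.py
```

```text
top green [307.  195.8] 31 [0.5488 0.0122] 174.1 0.0514 -9.0
top green [359.5 200.3] 33 [ 0.5336 -0.1525] 177.4 0.0541 -9.0
top orange [301.8 206.6] 16 [0.5147 0.0288] 173.0 0.035 9.0
side green [290.3 227.1] 63 [0.5462 0.013 ] 175.7 0.0566 -11.0
side green [320.5 278.2] 84 [ 0.5332 -0.1517] 175.9 0.0577 -16.0
side orange [275.9 183.9] 20 [0.5867 0.1704] 165.9 0.0157 10.0
side orange [290.5 190.3] 11 [0.6097 0.1306] -173.5 0.0133 10.0
side orange [275.4 227.2] 41 [0.5145 0.0308] 178.0 0.038 12.0
```

View pics/zoom1.png

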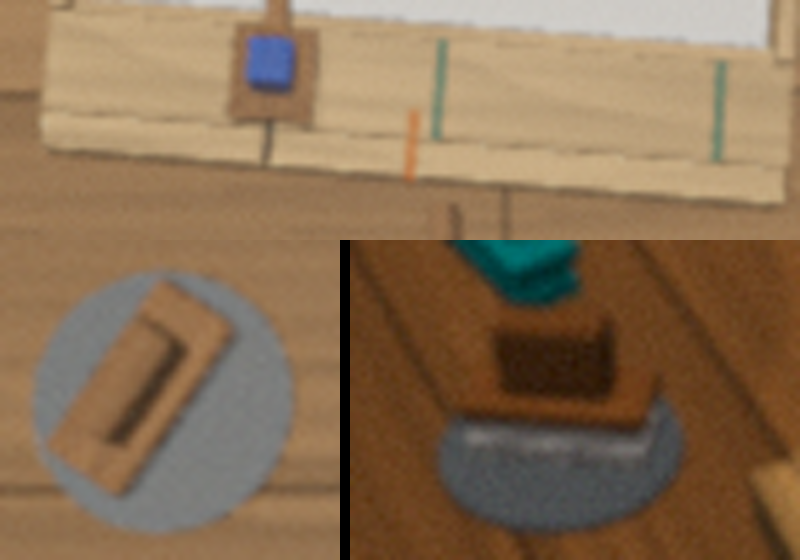

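```bash
cat > go.py <<'E'
from h import *
from scipy.spatial.transform import Rotation as R
def rel(p,yawdeg):
    s=sensors.state();r=R.from_quat(s["ee_rot"]);y=np.radians(yawdeg)
    x=np.array([np.cos(y),np.sin(y),0]);T=R.from_matrix(np.c_[x,np.cross([0,0,-1],x),[0,0,-1]])
    print("shift",np.round(r.inv().apply(np.array(p)-s["tcp_pos"])*1000,1),"turn",np.round(np.degrees((r.inv()*T).as_rotvec()),1),"from",s["tcp_pos"].round(4),"t",round(s["time"],2))
E
python3 - <<'E'
from go import *
im=imaging.get_image("top")
C=np.array([at(im,(180-.5+(u+.5)/6.8+0,205-.5+(v-240+.5)/6.8),.038)[:2] for u,v in[(160,280),(235,325),(122,497),(48,445)]])
print(C.round(4),C.mean(0)); d=C[1]+C[0]-C[2]-C[3];print(np.degrees(np.arctan2(d[1],d[0])),np.linalg.norm(C[0]-C[1]),np.linalg.norm(C[1]-C[2]),np.linalg.norm(C[0]-C[3]))
print(arm.pinch_z); c=C.mean(0)
im2=imaging.get_image("side");print(px(im2,(*c,.08)),px(im,(*c,.08)))
rel((*c,.16),146)
E
```

```text
[[0.5042 0.3391]
 [0.4831 0.3039]
 [0.4043 0.3541]
 [0.4283 0.3887]] [0.45499461 0.34642695]
-32.80518123449051 0.0410097555723436 0.09341866701556527 0.09075144224109062
0.0187
[204.64264505 149.0208192 ] [197.35770286 224.95119001]
shift [-328.2 -106.7   71.3] turn [ 0.   0.  16.3] from [0.1748 0.5478 0.2313] t 1.9
```

move_arm(rows=[[-55,-18,0,0,0,5,-1],[-110,-36,0,0,0,10,-1],[-165,-54,10,0,0,16,-1],[-220,-72,30,0,0,16,-1],[-275,-90,50,0,0,16,-1],[-328,-107,71,0,0,16,-1],[-328,-107,71,0,0,16,-1],[-328,-107,71,0,0,16,-1]], squeeze=50)

```text
time: 2.9
tcp_pos: [0.4545, 0.3463, 0.1603]
ee_rot: [0.29, 0.957, 0.0, -0.0]
wrist_force: [-0.4, 0.7, -0.4]
width: 0.998
grasp_force: 0.0
```

Run:
```python
from go import *
rel((.455,.3464,.046),146.5)
im=imaging.get_image("side");b=im["pixels"];cv2.imwrite("pics/s1.png",cv2.resize(b[60:220,100:320],(800,582),interpolation=cv2.INTER_CUBIC))
```

```text
shift [ -0.5   0.4 114.3] turn [-0.  -0.1 -0.2] from [0.4545 0.3463 0.1603] t 2.9
```

View pics/s1.png

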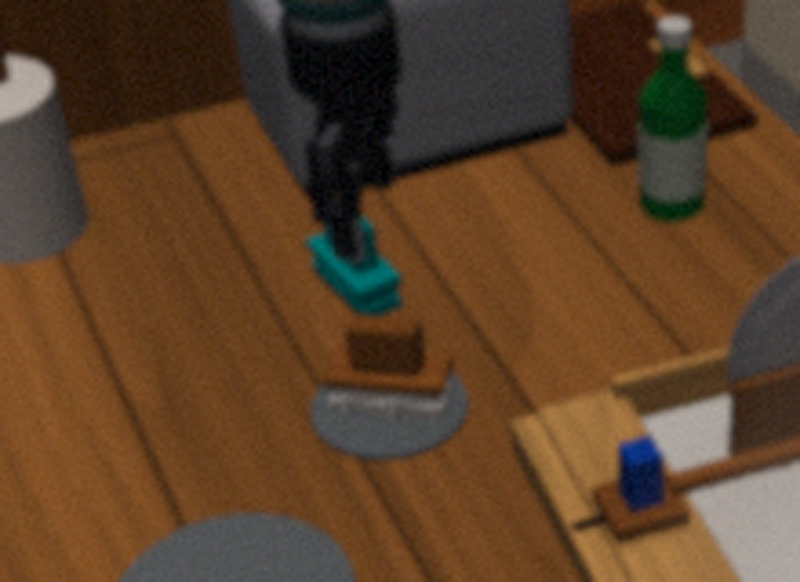

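The gripper hangs over the brush (fingertips at crop (345,250), ridge at (385,345)), which fits a tip 160 mm up. I'll go down and grip.

move_arm(rows=[[0,0,40,0,0,0,-1],[0,0,80,0,0,0,-1],[0,0,105,0,0,0,-1],[0,0,114,0,0,0,-1],[0,0,114,0,0,0,-1],[0,0,114,0,0,0,1],[0,0,114,0,0,0,1],[0,0,114,0,0,0,1],[0,0,114,0,0,0,1],[0,0,114,0,0,0,1],[0,0,114,0,0,0,1]], squeeze=50)

```text
time: 4.32
tcp_pos: [0.4551, 0.3463, 0.0465]
ee_rot: [0.29, 0.957, 0.0, 0.0]
wrist_force: [0.2, -0.4, 1.7]
width: 0.276
grasp_force: 53.6
```

move_arm(rows=[[0,0,-50,0,0,0,1],[0,0,-100,0,0,0,1],[0,0,-150,0,0,0,1],[0,0,-150,0,0,0,1]])

```text
time: 4.82
tcp_pos: [0.4568, 0.3475, 0.2004]
ee_rot: [0.29, 0.957, 0.003, 0.003]
wrist_force: [0.3, 0.7, -2.7]
width: 0.271
grasp_force: 53.4
```

Run:
```python
from go import *
rel((.5475,.0126,.12),85.1);rel((.5475,.0126,.197),85.1)
```

```text
shift [-260.9 -229.    79.5] turn [ 0.5 -0.  61.2] from [0.4568 0.3475 0.2004] t 4.83
shift [-261.2 -228.4    2.5] turn [ 0.5 -0.  61.2] from [0.4568 0.3475 0.2004] t 4.83
```

move_arm(rows=[[-40,-35,0,0,0,10,1],[-85,-75,0,0,0,20,1],[-130,-115,0,0,0,30,1],[-175,-155,0,0,0,40,1],[-218,-191,0,0,0,50,1],[-261,-229,0,0,0,60,1],[-261,-229,0,0,0,61,1],[-261,-229,30,0,0,61,1],[-261,-229,60,0,0,61,1],[-261,-229,80,0,0,61,1],[-261,-229,80,0,0,61,1],[-261,-229,80,0,0,61,1]])

```text
time: 6.32
tcp_pos: [0.5448, 0.0115, 0.1163]
ee_rot: [0.735, 0.678, 0.0, -0.0]
wrist_force: [0.6, 0.0, -1.7]
width: 0.274
grasp_force: 53.1
```

Run:
```python
from go import *
rel((.5475,.0126,.0775),85.1)
a=imaging.get_image("top")["pixels"][160:240,240:400];b=imaging.get_image("side")["pixels"][150:310,220:380]
cv2.imwrite("pics/z2.png",np.hstack([cv2.resize(a,(480,240),interpolation=2),cv2.resize(b,(300,300),interpolation=2)[:240]]) if 0 else np.hstack([cv2.resize(a[:,30:130],(400,320),interpolation=2),cv2.resize(b,(320,320),interpolation=2)]))
```

```text
shift [ 1.3  2.6 38.8] turn [-0.  -0.   0.3] from [0.5448 0.0115 0.1163] t 6.33
```

View pics/z2.png

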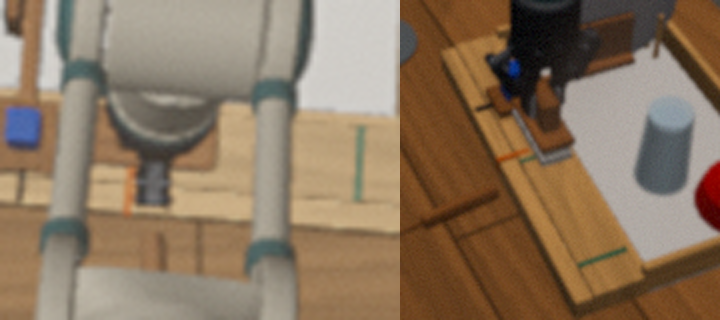

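Run:
```python
from go import *
im=imaging.get_image("side")
for x in(-.019,0,.019):
    q=np.array([.5448,.0115])+x*np.array([.9964,-.0853])-.045*np.array([.0853,.9964]);p=px(im,(*q,.074));print((p-[220,150])*2+[400,0])
```

```text
[541.265756   166.80363633]
[556.30243657 162.17998582]
[571.19194924 157.60158817]
```

move_arm(rows=[[1,2.5,15,0,0,0,1],[1,2.5,28,0,0,0,1],[1,2.5,33,0,0,0,1],[1,2.5,36,0,0,0,1],[1,2.5,38.5,0,0,0,1],[1,2.5,38.5,0,0,0,1],[1,2.5,38.5,0,0,0,1]])

```text
time: 7.35
tcp_pos: [0.5473, 0.0117, 0.0781]
ee_rot: [0.735, 0.678, 0.0, 0.0]
wrist_force: [-3.3, 0.5, 2.4]
width: 0.274
grasp_force: 53.9
```

Run:
```python
from go import *
rel((.5334,-.1516,.0775),85.1)
```

```text
shift [-163.9   -0.5    0.6] turn [ 0.  -0.   0.2] from [0.5473 0.0117 0.0781] t 7.35
```

move_arm(rows=[[-12,0,0.5,0,0,0,1],[-26,0,0.5,0,0,0,1],[-40,0,0.5,0,0,0,1],[-54,0,0.5,0,0,0,1],[-68,0,0.5,0,0,0,1],[-82,0,0.5,0,0,0,1],[-96,0,0.5,0,0,0,1],[-110,0,0.5,0,0,0,1],[-124,0,0.5,0,0,0,1],[-138,0,0.5,0,0,0,1],[-151,0,0.5,0,0,0,1],[-162,0,0.5,0,0,0,1]])

```text
time: 8.85
tcp_pos: [0.534, -0.1506, 0.0772]
ee_rot: [0.736, 0.677, 0.0, -0.0]
wrist_force: [0.3, 2.3, 2.2]
width: 0.275
grasp_force: 53.8
```

move_arm(rows=[[0,0,0,0,0,0,1],[0,0,0,0,0,0,1],[0,0,0,0,0,0,1]])

```text
time: 9.22
tcp_pos: [0.5345, -0.1503, 0.0775]
ee_rot: [0.735, 0.678, -0.0, 0.001]
wrist_force: [0.5, -2.6, 2.7]
width: 0.273
grasp_force: 53.9
```

move_arm(rows=[[0,0,-40,0,0,0,1],[0,0,-80,0,0,0,1],[0,0,-120,0,0,0,1],[0,0,-120,0,0,0,1]])

```text
time: 9.72
tcp_pos: [0.5359, -0.1496, 0.1998]
ee_rot: [0.735, 0.678, 0.002, 0.002]
wrist_force: [0.0, 0.6, -2.6]
width: 0.272
grasp_force: 53.5
```

Run:
```python
from go import *
rel((.4515,.343,.0465),95)
im=imaging.get_image("side");cv2.imwrite("pics/s3.png",cv2.resize(im["pixels"][150:330,220:460],(720,540),interpolation=2))
```

```text
shift [ 484.3 -125.   152.2] turn [ 0.3  0.1 -9.7] from [ 0.5359 -0.1496  0.1998] t 9.72
```

View pics/s3.png

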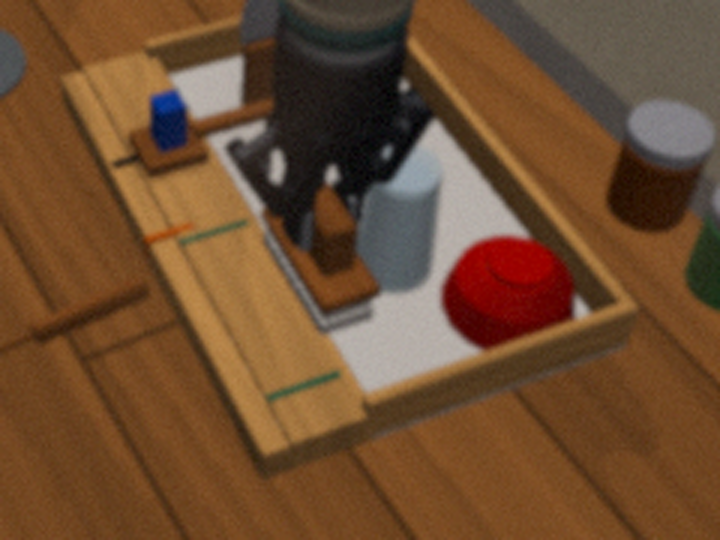

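The brush is held level (crop (330,260)) at lifted height, and the dishes are untouched. Now I'll carry it back to the mat.

move_arm(rows=[[45,-12,0,0,0,0,1],[95,-25,0,0,0,0,1],[145,-38,0,0,0,0,1],[195,-50,0,0,0,0,1],[245,-63,0,0,0,0,1],[295,-76,0,0,0,0,1],[345,-89,0,0,0,0,1],[395,-102,0,0,0,0,1],[440,-115,0,0,0,0,1],[484,-125,0,0,0,0,1],[484,-125,50,0,0,0,1],[484,-125,90,0,0,0,1]])

```text
time: 11.28
tcp_pos: [0.4464, 0.3427, 0.1034]
ee_rot: [0.735, 0.678, -0.003, -0.001]
wrist_force: [0.2, 0.2, -2.0]
width: 0.274
grasp_force: 53.3
```

Run:
```python
from go import *
rel((.4515,.343,.0465),85)
```

```text
shift [ 0.8  5.3 56.9] turn [-0.3  0.2  0.4] from [0.4464 0.3427 0.1034] t 11.28
```

move_arm(rows=[[1,5,25,0,0,0,1],[1,5,45,0,0,0,1],[1,5,50,0,0,0,1],[1,5,50,0,0,0,1],[1,5,50,0,0,0,1]])

```text
time: 11.9
tcp_pos: [0.4545, 0.3437, 0.0579]
ee_rot: [0.735, 0.678, 0.001, 0.0]
wrist_force: [-0.6, -0.4, -1.7]
width: 0.279
grasp_force: 53.2
```

move_arm(rows=[[0,-2,6,0,0,0,1],[0,-2,10,0,0,0,1],[0,-2,12,0,0,0,1],[0,-2,12,0,0,0,1],[0,-2,12,0,0,0,-0.2],[0,-2,12,0,0,0,-0.6],[0,-2,12,0,0,0,-1],[0,-2,12,0,0,0,-1],[0,-2,12,0,0,0,-1],[0,-2,12,0,0,0,-1]])

```text
time: 13.15
tcp_pos: [0.4523, 0.3436, 0.0453]
ee_rot: [0.735, 0.678, 0.0, -0.0]
wrist_force: [0.1, -0.3, 0.2]
width: 1.001
grasp_force: 0.0
```

move_arm(rows=[[0,0,-15,0,0,0,-1],[0,0,-40,0,0,0,-1],[0,0,-80,0,0,0,-1],[0,0,-130,0,0,0,-1],[0,0,-150,0,0,0,-1],[0,0,-150,0,0,0,-1]])

```text
time: 13.9
tcp_pos: [0.4534, 0.3442, 0.1982]
ee_rot: [0.735, 0.678, 0.003, 0.001]
wrist_force: [0.0, -0.8, -0.8]
width: 1.0
grasp_force: 0.0
```

Run:
```python
from go import *
from m import *
# handle closed, at runway y=168; grasp z .082
c=np.array([.5415,-.0571]);yx=np.array([.0853,.9964]);xx=np.array([.9964,-.0853])
h=c+.168*yx;print(h)
im=imaging.get_image("side");cv2.imwrite("pics/s4.png",cv2.resize(im["pixels"][60:260,100:360],(780,600),interpolation=2))
r=models.cut_out(im,"brush")
for q in r[:3]: print(q["confidence"],at(im,q["xy"],.035))
rel((*h,.16),85.1)
```

```text
[0.5558304 0.1102952]
0.77 [0.48372092 0.49618892 0.035     ]
0.71 [0.65915755 0.14818858 0.035     ]
0.65 [0.45205911 0.34660313 0.035     ]
shift [-223.7  122.8   35.1] turn [-0.   0.   0.2] from [0.4518 0.3433 0.1951] t 14.0
```

View pics/s4.png

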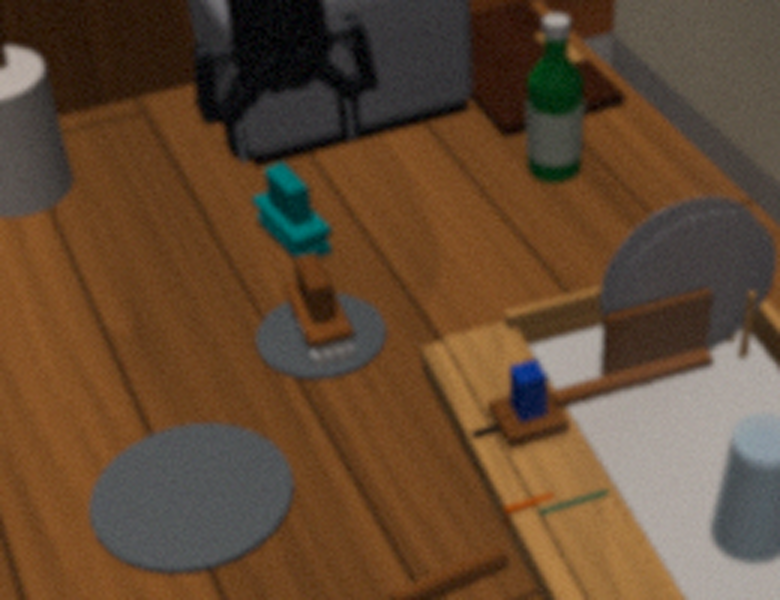

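The brush stands upright, mid-mat, at crop (322,310). Now the handle, blue at crop (528,390).

move_arm(rows=[[-50,27,0,0,0,0,-1],[-100,55,0,0,0,0,-1],[-150,82,0,0,0,0,-1],[-195,107,0,0,0,0,-1],[-224,123,0,0,0,0,-1],[-224,123,20,0,0,0,-1],[-224,123,40,0,0,0,-1],[-224,123,40,0,0,0,-1],[-224,123,40,0,0,0,-1]])

```text
time: 15.12
tcp_pos: [0.5564, 0.1104, 0.155]
ee_rot: [0.735, 0.678, -0.0, -0.0]
wrist_force: [0.3, 0.6, -0.2]
width: 1.001
grasp_force: 0.0
```

Run:
```python
from go import *
rel((.5558,.1103,.065),85.1)
```

```text
shift [-0.1 -0.6 90. ] turn [-0.   0.   0.2] from [0.5564 0.1104 0.155 ] t 15.12
```

move_arm(rows=[[0,0,30,0,0,0,-1],[0,0,60,0,0,0,-1],[0,0,82,0,0,0,-1],[0,0,90,0,0,0,-1],[0,0,90,0,0,0,0],[0,0,90,0,0,0,1],[0,0,90,0,0,0,1],[0,0,90,0,0,0,1],[0,0,90,0,0,0,1],[0,0,90,0,0,0,1]], squeeze=70)

```text
time: 16.38
tcp_pos: [0.5565, 0.1104, 0.0664]
ee_rot: [0.735, 0.678, 0.0, 0.0]
wrist_force: [-1.9, 0.1, 5.8]
width: 0.296
grasp_force: 71.2
```

Run:
```python
from go import *
print(sensors.state()["wrist_force"])
y=np.array([.0853,.9964]);s=sensors.state()["tcp_pos"][:2]
rel((*(s-.070*y),.065),85.1)
```

```text
[-1.91345448  0.06478419  5.75162251]
shift [-70.   -0.2   1.4] turn [ 0.  -0.   0.2] from [0.5565 0.1104 0.0664] t 16.38
```

move_arm(rows=[[-8,0,0,0,0,0,1],[-18,0,0,0,0,0,1],[-30,0,0,0,0,0,1],[-42,0,0,0,0,0,1],[-54,0,0,0,0,0,1],[-64,0,0,0,0,0,1],[-72,0,0,0,0,0,1],[-76,0,0,0,0,0,1],[-76,0,0,0,0,0,1],[-76,0,0,0,0,0,1]])

```text
time: 17.62
tcp_pos: [0.5504, 0.0369, 0.0664]
ee_rot: [0.736, 0.677, 0.002, -0.001]
wrist_force: [-1.1, 7.6, 5.2]
width: 0.294
grasp_force: 71.2
```

Run:
```python
from go import *
print(sensors.state()["tcp_pos"])
im=imaging.get_image("side");a=im["pixels"]
t=imaging.get_image("top")["pixels"]
cv2.imwrite("pics/s5.png",np.hstack([cv2.resize(a[195:255,240:300],(390,390),interpolation=2),cv2.resize(t[180:230,270:320],(390,390),interpolation=2)]))
print(px(im,(.5565,.1104,.08)))
```

```text
[0.55040784 0.03685406 0.06641295]
[276.00596942 189.48728696]
```

View pics/s5.png

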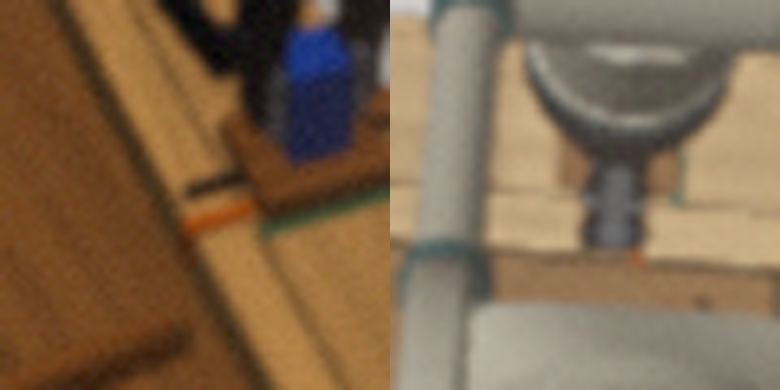

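```bash
cat > d.py <<'E'
from m import *
im=imaging.get_image("side");y=np.array([.0853,.9964]);b=cv2.GaussianBlur(im["pixels"],(3,3),0);lab=cv2.cvtColor(b,cv2.COLOR_BGR2LAB).astype(int)
sub=np.zeros(b.shape[:2],bool);sub[215:235,266:280]=1
for n,m in(("ptr",(lab[...,0]<60)&sub),("mark",(lab[...,1]>152)&sub)):
    for c,A,q in comps(im,m,6):
        e=ends(im,q,.039);print(n,c.round(1),A,*e,"own y",(e[0]@y).round(4))
print(sensors.state()["tcp_pos"]@np.r_[y,0])
E
python3 d.py
python3 - <<'E'
from h import *
im=imaging.get_image("side");y=np.array([.0853,.9964])
for u,v in((190,193),(240,178),(185,228),(258,210)): p=at(im,(239.5+u/6.5,194.5+v/6.5),.039);print(p,p[:2]@y)
E
```

```text
ptr [276.3 221.3] 6 [0.5248 0.0464] -145.7 0.0083 own y 0.091
mark [272.8 228.2] 19 [0.5069 0.03  ] 178.5 0.0232 own y 0.0731
0.0837526440186743
[0.50382236 0.04631158 0.039     ] 0.08912090228227701
[0.52417638 0.04463645 0.039     ] 0.08918800146968935
[0.49426452 0.03121447 0.039     ] 0.07326286516686774
[0.52273458 0.0269156  0.039     ] 0.07140796031770062
```

Run:
```python
from m import *
y=np.array([.0853,.9964])
side=imaging.get_image("side");top=imaging.get_image("top")
for n,im in(("side",side),("top",top)):
    b=cv2.imread(f"pics/{n}0.png").astype(int);L=b.sum(2);u0,v0=np.round(px(im,(.516,.1137,.04))).astype(int)
    sub=np.zeros(L.shape,bool);sub[v0-6:v0+7,u0-7:u0+8]=1
    med=np.median(L[sub]);w=np.where(sub,np.clip(med-70-L,0,None),0)
    for z in(.038,.042,.046): 
        V,U=np.nonzero(w);ps=np.array([at(im,p,z)[:2] for p in zip(U,V)]);c=(ps*w[V,U][:,None]).sum(0)/w.sum();print(n,z,len(U),(U*w[V,U]).sum()/w.sum(),(V*w[V,U]).sum()/w.sum(),c.round(4),"own y",(c@y).round(4))
# hand-picked
print([ (at(top,(224.5+u/5.333,179.5+v/5.333),z)[:2]@y).round(4) for u,v in((268,125),(265,160)) for z in(.038,.046)], "mark",[(at(top,(224.5+u/5.333,179.5+v/5.333),.039)[:2]@y).round(4) for u,v in((414,112),(409,178))])
# blue handle now vs then in side: shift along own y
for f,z in((cv2.imread("pics/side0.png"),.09),(side["pixels"],.09)):
    h=cv2.cvtColor(f,cv2.COLOR_BGR2HSV);m=(h[...,0]>105)&(h[...,0]<130)&(h[...,1]>120);m[:,:240]=0;m[:,330:]=0
    c,A,q=max(comps(side,m),key=lambda t:t[1]);vv,uu=np.nonzero(q)
    print("blue",A,c,at(side,c,.09)[:2]@y,uu.min(),uu.max(),vv.min(),vv.max())
```

```text
side 0.038 60 261.60312243221034 204.33319638455217 [0.5188 0.1176] own y 0.1615
side 0.042 60 261.60312243221034 204.33319638455217 [0.5171 0.114 ] own y 0.1577
side 0.046 60 261.60312243221034 204.33319638455217 [0.5155 0.1103] own y 0.1539
top 0.038 16 273.8448979591837 204.02448979591836 [0.5235 0.1165] own y 0.1608
top 0.042 16 273.8448979591837 204.02448979591836 [0.5229 0.1164] own y 0.1606
top 0.046 16 273.8448979591837 204.02448979591836 [0.5224 0.1162] own y 0.1604
[np.float64(0.1582), np.float64(0.1578), np.float64(0.1582), np.float64(0.1578)] mark [np.float64(0.073), np.float64(0.0729)]
blue 165 [275.58787879 189.68484848] 0.14722831873355707 271 280 181 199
blue 139 [288.02158273 207.38848921] 0.07855004019212951 283 293 200 218
```

move_arm(rows=[[-6,0,0,0,0,0,1],[-12,0,0,0,0,0,1],[-12,0,0,0,0,0,1],[-12,0,0,0,0,0,1],[-12,0,0,0,0,0,1]])

```text
time: 18.55
tcp_pos: [0.5495, 0.0252, 0.0664]
ee_rot: [0.736, 0.677, 0.002, -0.001]
wrist_force: [-0.7, 8.7, 5.9]
width: 0.297
grasp_force: 71.2
```

Run:
```python
from go import *
y=np.array([.0853,.9964]);print(sensors.state()["tcp_pos"][:2]@y)
im=imaging.get_image("side");a=im["pixels"];o=(239.5,194.5)
C=cv2.resize(a[205:245,250:290],(600,600),interpolation=2)
# overlay: expected lines at own y of mark
x=np.array([.9964,-.0853])
cv2.imwrite("pics/s6.png",C)
h=cv2.cvtColor(a,cv2.COLOR_BGR2HSV);m=(h[...,0]>105)&(h[...,0]<130)&(h[...,1]>120);m[:,:240]=0;m[:,330:]=0
v,u=np.nonzero(m);print(u.mean(),v.mean(),at(im,(u.mean(),v.mean()),.09)[:2]@y)
```

```text
0.07193504582369974
289.82945736434107 207.72093023255815 0.07589671209957606
```

View pics/s6.png

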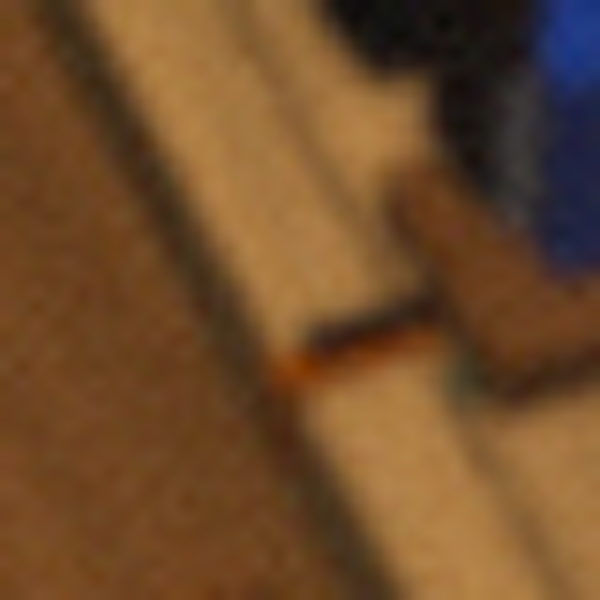

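The pointer (crop (370,323)) sits just short of the mark's centre (crop (370,351)). Allowing for its height, about 3 mm remain.

move_arm(rows=[[-3,0,0,0,0,0,1],[-3,0,0,0,0,0,1],[-3,0,0,0,0,0,1],[-3,0,0,0,0,0,1],[-3,0,0,0,0,0,1],[-3,0,0,0,0,0,1],[-3,0,0,0,0,0,1],[-3,0,0,0,0,0,1]])

```text
time: 19.6
tcp_pos: [0.5492, 0.0223, 0.0664]
ee_rot: [0.736, 0.677, 0.002, -0.001]
wrist_force: [-0.5, 9.0, 6.3]
width: 0.292
grasp_force: 71.3
```

Run:
```python
from go import *
im=imaging.get_image("side");a=im["pixels"]
C=cv2.resize(a[215:240,255:290],(420,300),interpolation=2);t=cv2.resize(a[125:185,160:245],(425,300),interpolation=2)
cv2.imwrite("pics/s7.png",np.vstack([C,t[:,:420]]))
```

```text
(no output)
```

View pics/s7.png

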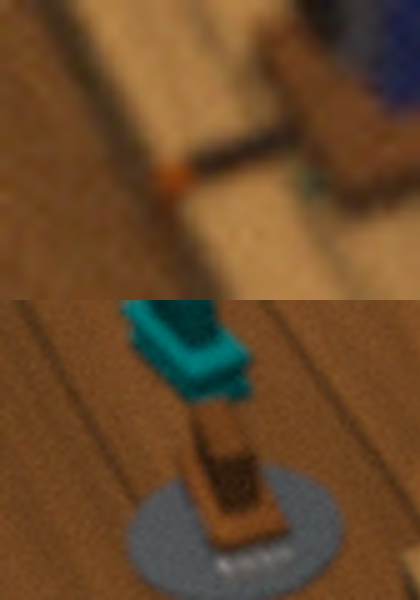

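The pointer now lies in line with the mark (orange shows only beyond its tip at (172,182)), and the brush stands on the mat at (235,500). I'll hand it in.

```bash
python3 -c "
from station import sign_off
print(sign_off())"
```

```text
the job is handed in; nothing more can be done
None
```

I swept the runway in one light stroke, stood the brush back on its mat and pulled the clamp until its pointer was level with the orange mark, where the gripper is still holding it; the job is handed in, but it returned no verdict.

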